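# Catch the reader's falling cover and close it softly

### The arm

A 7-joint arm with a two-finger parallel gripper is mounted at the origin on the work surface. World frame = base frame: x ahead of the robot, y to its left, z up, the work surface at z = 0. Lengths are in m, angles in rad, forces in N, time in s.
With the tool pointing down it reaches from about 0.425 to 1.025 m from the base axis. Payload 3.6 kg.
Tool frame: the origin (TCP) lies at the very end of the fingers, on their centre line; the grasp point (between the pads) lies 19 mm behind it; z points along the fingers, y is the direction in which the jaws open and shut (so a half turn about z gives the same grasp; the last joint's range is limited). The gripper opens to 85 mm and grips with 20 to 120 N. Pads are 22 mm wide; open, the fingers measure 114 mm over their backs; the gripper's body (76 mm by 85 mm) begins 54 mm behind the grasp point. The pads swing forward as they close: fully open they stand 13 mm farther back than shut.
Start: joints at [-1.234, 0.591, 0.048, 1.609, -0.033, 0.943, -0.034], TCP at [0.302, 0.659, 0.231] pointing down, gripper open.
Joint ranges: [-2.69, 2.69], [-0.47, 2.24], [-1.27, 1.36], [0.19, 2.51], [-1.53, 4.68], [0.08, 2.07], [-3.09, 3.09]. Speed limits (rad/s): [2.57, 2.57, 3.14, 3.14, 3.14, 3.14, 3.14].

### API

Orientations are given as a 3x3 rotation matrix whose columns are the frame's x, y, z axes.
In Python, from cell import arm, eyes gives the robot as it stands.
- The arm moves only by the tool jog_arm, never from a script. Its argument "increments" is a list of rows, each an object of numbers: "tx", "ty", "tz": the shift along the tool's x, y, z as a fraction of full scale; "turn": the turn about the tool's z as a fraction of full scale; "hand": the gripper's target within -1 to 1 (fully open at 1, half-way at 0, shut at -1). In form: [{"tx": .., "ty": .., "tz": .., "turn": .., "hand": ..}, ...]. A call has exactly 8 rows; each row is the pose to reach, as a shift and turn from the pose commanded when the call began, along the tool's axes at that moment; what a row does not reach only later rows make up. Full scale, the value 1, is 0.2 m for a shift and 45 degrees for a turn. A row lasts 1/10 s, in which the tool goes at most 50 mm and 8.59 degrees, less where a joint would pass 70% of its speed; a pose out of reach is approached as far as the arm can. A call with a number of a shift or a turn outside -1 to 1 is refused whole. A call with a gripper value outside its range is refused whole. The fingers move at their own pace and stop on an object; "grip_force" is the grip in N (left out, the last holds). Time passes only in rows, so rows that repeat a pose let the fingers close, or fill a call up. It gives the time, the measured TCP pose, the force and the opening at its end, in the units of the state.
- arm.observe(): the state, without advancing time (a new reading comes with each control period).
- eyes.grab_frame(name): name is "side" or "top"; returns a dict with "img" (420x560x3 uint8, blue, green, red), "intrinsics" (3x3 intrinsics, pixels), "k1" (the pictures are not rectified: a ray, as slopes to the right and down, at radius r is drawn at 1 + k1 r^2 times it, then the intrinsics apply), "T" (4x4, takes a point from camera to world coordinates). Camera axes: x right, y down, z forward; pixel columns grow to the right and rows downward; lengths in m; the calibration is good to about 2 mm. A picture is of the moment at which its call begins. There is no depth.
- arm.hand_in(): hands the job in, once; it reports no verdict.
The state is a dict: "time": time; "joints": joint angles; "joint_velocities": joint speeds; "tau": joint torques, N m; "eef_pos": TCP position; "tool_rot": TCP orientation; "wrist_force": force on the tool from outside, world axes, zero at the start; "moment": the same for the moment, N m; "gripper_width": finger opening in m.
Only numpy, scipy, OpenCV 4.12 (cv2) and the standard library are available. Lean on these libraries where they do the work, as an engineer would, in place of code of your own. Each camera call takes 0.05 s, during which the arm holds its last target.

### The job

The black cover of the small white sample reader stands tipped back, wide open. With the fingertips nudge it forward from behind, past upright, so that it starts to fall; catch it on the outside of the fingers under its front lip while it is still well open, and lower it gently all the way shut without a bang, then take the hand away. Do not pinch or force the cover, and leave the dish in the well and everything else on the bench where it stands.

Things in the scene. Friction and masses are not known exactly. Their poses are not given: they have to be found in the camera images.
- reader: White bench reader, fixed: 200 mm deep (x), 150 wide (y), 100 high. Origin on the bench under the cover's hinge; +x to its rear, -x to its front (which looks roughly to the robot's right, world -y), z up. Front face at x = -90 mm, rear face at +110, flat top at z = 100. In front of the hinge the top has a well (x -80 to -15 mm, y -45 to 45, 30 deep) with a dish in it; behind the hinge is a flat deck with a dark display.
- cover (a joint): Angle of the black hinged cover, rad: 0 = shut, flat on the reader; 1.57 = upright; 1.8 = start, tipped back on its stop. A worn damper slows its fall: past upright it falls at about 0.85 x cos(angle) rad/s (factor 0.7 to 1.0, varies), about 2 s from 1.35 to 0.5 rad, and bangs if left alone. On the rear side of upright it falls back to its stop. 0.2 kg, centre of mass 55 mm from the hinge.
- cover_lip (a point): Middle of the lip's free edge, on the cover's underside (faces down when shut, to the front when upright), 120 mm from the hinge. Cover: plate 134 mm wide, 8 thick, from 2 to 90 mm from the hinge, then the lip, 70 wide, 6 thick, out to 120 mm. When shut the lip stands out 30 mm beyond the reader's front face, its underside 100 mm above the bench, free space below it.
- reader_hinge (a point): Middle of the cover's hinge axis, which runs along the reader's y, 100 mm above the bench. Opening swings the lip up and to the rear.
- dish: Round translucent whitish dish, 52 mm across, 16 high, lying in the reader's well, 70 mm above the bench. Origin: centre of its underside. Loose, to be left alone.
- amber_bottle: Amber bottle, 60 mm across, 125 high, beside the reader's rear (its -y side). Origin: centre of underside. Leave alone.
- white_jar: White jar, 70 mm across, 85 high, beside the reader's rear (its +y side). Origin: centre of underside. Leave alone.
- tube_rack: Grey rack with small capped tubes, 60 x 140 mm, 60 high, at the reader's +y side. Origin: centre of underside. Leave alone.
- dish_stack: Two stacked translucent whitish dishes, 60 mm across, 31 high together, before the reader's front, -y side. Origin: centre of underside. Leave alone.
- tip_box: Grey box with a clear lid, 85 x 120 mm, 56 high, at the reader's -y side. Origin: centre of underside. Leave alone.
- slide_mailer: Flat white plastic slide case, 80 x 30 mm, 14 high, lying before the reader's front, +y side. Origin: centre of underside. Leave alone.

How it is judged:
By the outcome, as a careful person would: the job done as asked, in the order asked, and still so for the second after the job is handed in, with the robot touching nothing.
It also fails if it takes over 51 s, if anything falls off the work surface, if the arm or the gripper's body presses on something with over 40 N, if the wrist force passes 120 N, or if a joint passes its speed limit or range.

## Working session

There is one attempt and no reset: what is moved stays moved. The work goes in short steps, Python scripts to look and compute and a tool call to move; the robot and the scene stay as the last step left them, time stands still between calls to the robot, and variables do not carry over. Pictures are saved under pics/ and viewed, and the job is handed in when it is done.

Besides the shell and the picture viewer there is one more tool, called after "Request:" by a JSON object that holds its "op" and its "data". jog_arm: Moves the arm, as the interface text tells. Its arguments: {"type":"object","properties":{"increments":{"type":"array","items":{"type":"object","properties":{"tx":{"type":"number"},"ty":{"type":"number"},"tz":{"type":"number"},"turn":{"type":"number"},"hand":{"type":"number"}}}},"grip_force":{"type":"number"}},"required":["increments"]}

```bash
ls; mkdir -p pics; python3 - <<'E'
from cell import arm, eyes
import cv2, numpy as np
np.set_printoptions(precision=4,suppress=True)
for n in ("side","top"):
    f=eyes.grab_frame(n); cv2.imwrite(f"pics/{n}0.png",f["img"]); print(n,f["intrinsics"],f["k1"],f["T"])
print(arm.observe())
E
```

```text
pics
side [[381.6193   0.     278.7642]
 [  0.     381.6193 211.885 ]
 [  0.       0.       1.    ]] -0.05892044889056943 [[-0.9946 -0.0882  0.0546  0.5489]
 [-0.1025  0.7546 -0.6482  0.4765]
 [ 0.0159 -0.6503 -0.7595  0.5835]
 [ 0.      0.      0.      1.    ]]
top [[402.7873   0.     284.2288]
 [  0.     402.7873 215.0466]
 [  0.       0.       1.    ]] -0.10938608081479985 [[-0.1534 -0.9647  0.2139  0.4495]
 [-0.9882  0.1505 -0.0297  0.0618]
 [-0.0035 -0.2159 -0.9764  0.8569]
 [ 0.      0.      0.      1.    ]]
{'time': 0.1, 'joints': array([-1.2345,  0.592 ,  0.0483,  1.6097, -0.0333,  0.9427, -0.0337]), 'joint_velocities': array([-0.0002, -0.0009, -0.0003, -0.0028, -0.0007,  0.0013,  0.0002]), 'tau': array([  0.0053, -55.0002,   1.5532, -19.8823,   0.0097,   0.0039,
        -0.    ]), 'eef_pos': array([0.3017, 0.6584, 0.2302]), 'tool_rot': array([[-0.9091,  0.4166, -0.0008],
       [ 0.4166,  0.9091, -0.0019],
       [-0.0001, -0.0021, -1.    ]]), 'wrist_force': array([-0.7225, -0.4214, -0.6276]), 'moment': array([-0.0317, -0.0405, -0.0254]), 'gripper_width': 0.08525409623389281}
```

View pics/side0.png

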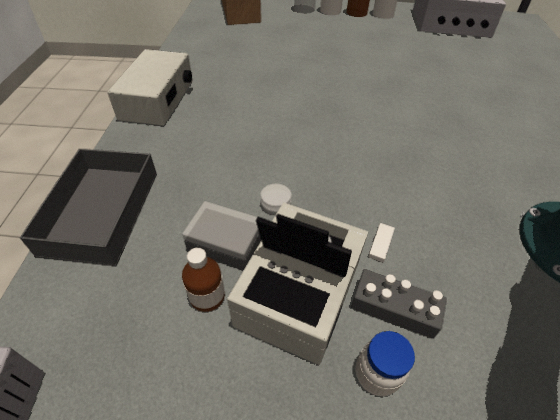

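View pics/top0.png

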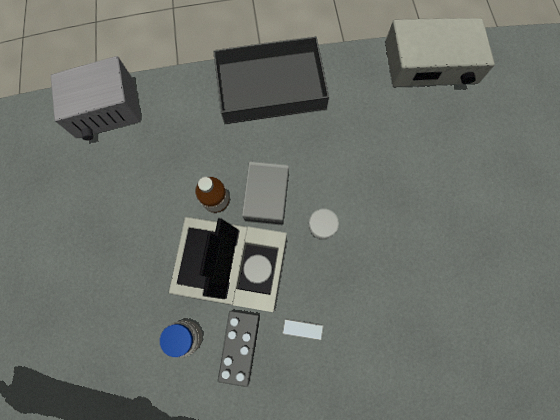

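```bash
cat > h.py <<'E'
import cv2, numpy as np
np.set_printoptions(precision=4,suppress=True)
from cell import arm, eyes
def ray(f,u,v):
    K=f["intrinsics"];d=np.array([(u-K[0,2])/K[0,0],(v-K[1,2])/K[1,1]]);s=d.copy()
    for _ in range(20): s=d/(1+f["k1"]*(s@s))
    T=f["T"];return T[:3,3],T[:3,:3]@np.array([s[0],s[1],1])
def at(f,u,v,z):
    o,d=ray(f,u,v);return o+d*(z-o[2])/d[2]
def proj(f,p):
    T=f["T"];c=T[:3,:3].T@(np.asarray(p)-T[:3,3]);s=c[:2]/c[2];s=s*(1+f["k1"]*(s@s));K=f["intrinsics"]
    return np.array([K[0,0]*s[0]+K[0,2],K[1,1]*s[1]+K[1,2]])
def crop(f,name,x0,y0,w,h,k):
    im=cv2.resize(f["img"][y0:y0+h,x0:x0+w],None,fx=k,fy=k,interpolation=cv2.INTER_CUBIC)
    for i in range(0,w,10): cv2.line(im,(i*k,0),(i*k,6 if i%50 else 14),(0,255,255),1)
    for i in range(0,h,10): cv2.line(im,(0,i*k),(6 if i%50 else 14,i*k),(0,255,255),1)
    cv2.imwrite(f"pics/{name}.png",im)
E
python3 - <<'E'
from h import *
f=eyes.grab_frame("top"); crop(f,"topc",150,150,200,150,4)
f=eyes.grab_frame("side"); crop(f,"sidec",180,180,200,150,4)
E
```

```text
(no output)
```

View pics/topc.png

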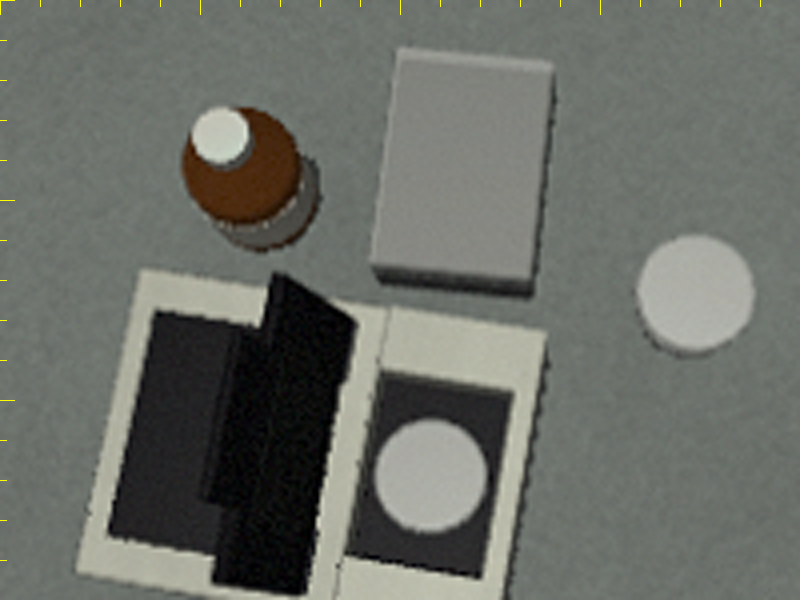

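View pics/sidec.png

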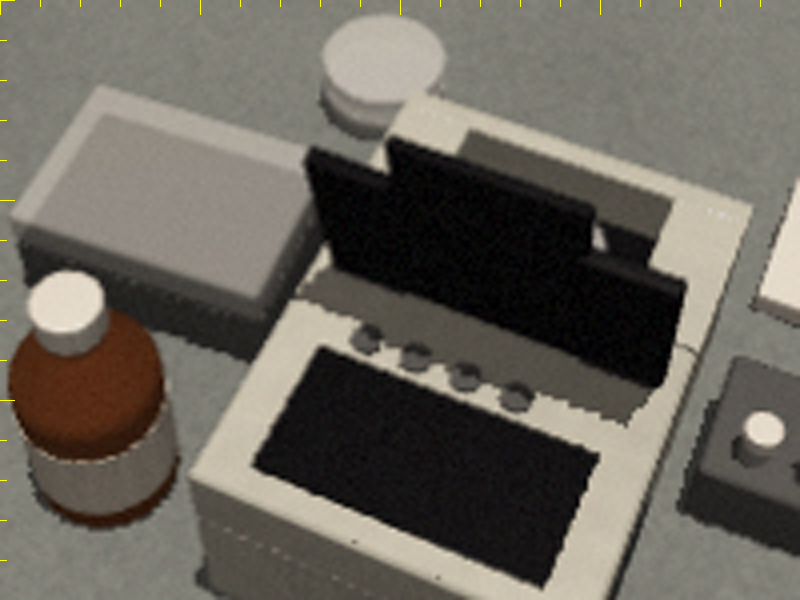

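```bash
python3 - <<'E'
from h import *
from scipy.optimize import least_squares
t=eyes.grab_frame("top"); s=eyes.grab_frame("side")
crop(t,"topd",200,250,120,90,6)
obs=[(t,(110,-75),(185,217)),(t,(110,75),(169.2,293.2)),(t,(-90,-75),(286.7,232.7)),(s,(110,-75),(227.5,299.5)),(s,(-90,-75),(285,203.7)),(s,(-90,75),(368,231.7))]
def P(q,x,y,z=100):
    c,n=np.cos(q[2]),np.sin(q[2]);x,y=x/1e3,y/1e3
    return np.array([q[0]+c*x-n*y,q[1]+n*x+c*y,z/1e3])
for o in obs: print(at(o[0],*o[2],.1))
r=least_squares(lambda q:np.concatenate([proj(f,P(q,*a))-b for f,a,b in obs]),[.4,.3,1.57])
print(r.x,r.fun.reshape(-1,2))
q=r.x; np.save("q.npy",q)
# lid check
a=1.8
for y in(-67,67):
  for d in ((90,8),(90,0)):
    x=-np.cos(a)*d[0]+np.sin(a)*d[1]; z=100+np.sin(a)*d[0]+np.cos(a)*d[1]
    print(y,d,[(proj(f,P(q,x,y,z))-o)*4 for f,o in((t,150),(s,180))])
for y in(-35,35):
    x=-np.cos(a)*120; z=100+np.sin(a)*120
    print(y,[(proj(f,P(q,x,y,z))-o)*4 for f,o in((t,150),(s,180))],P(q,x,y,z))
E
```

```text
[0.6411 0.2293 0.1   ]
[0.5004 0.2744 0.1   ]
[0.5805 0.0394 0.1   ]
[0.6383 0.2323 0.1   ]
[0.575  0.0444 0.1   ]
[0.4366 0.0889 0.1   ]
[0.5348 0.1496 1.2533] [[-0.6548  0.4351]
 [-1.4538  1.5844]
 [-0.4497  1.3747]
 [-1.3095 -1.214 ]
 [-1.534  -1.7808]
 [ 0.6705 -0.6599]]
-67 (90, 8) [array([269.1193, 275.9447]), array([301.3347, 160.9532])]
-67 (90, 0) [array([286.2442, 277.9701]), array([311.3965, 141.385 ])]
67 (90, 8) [array([206.3895, 589.8072]), array([683.4637, 299.1259])]
67 (90, 0) [array([223.9128, 593.028 ]), array([691.6316, 277.2975])]
-35 [array([243.2776, 336.8772]), array([390.5668, 129.4536])] [0.5766 0.1645 0.2169]
35 [array([208.6728, 508.5051]), array([600.2013, 202.9042])] [0.5101 0.1864 0.2169]
```

View pics/topd.png

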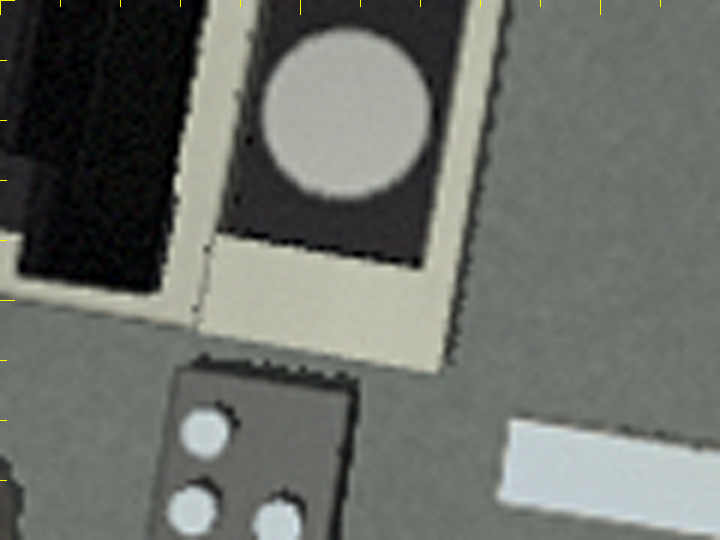

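```bash
cat >> h.py <<'E'
q=np.load("q.npy"); yaw=q[2]
def rd(p):
    d=np.asarray(p)[:2]-q[:2];c,s=np.cos(yaw),np.sin(yaw);return np.array([c*d[0]+s*d[1],-s*d[0]+c*d[1],p[2]])*1e3
def wd(x,y,z):
    c,s=np.cos(yaw),np.sin(yaw);return np.array([q[0]+(c*x-s*y)/1e3,q[1]+(s*x+c*y)/1e3,z/1e3])
def to(x,y,z):
    o=arm.observe();R=o["tool_rot"];v=R.T@(wd(x,y,z)-o["eef_pos"])/.2
    a=np.arctan2(R[1,1],R[0,1]);print("rd",rd(o["eef_pos"]),"inc",v,"turn",-(yaw-a)/(np.pi/4),"F",o["wrist_force"],"t",o["time"],"w",o["gripper_width"])
E
python3 -c "
from h import *
to(70,0,250)
for p in [(185,.1),]: pass
"
```

```text
rd [411.1443 380.1443 230.883 ] inc [-2.0801 -1.4818 -0.0944] turn -0.14311149699160577 F [-0.1881  0.1729 -0.0958] t 0.3 w 0.08563296631749243
```

Request:
{"op": "jog_arm", "data": {"increments": [{"tx": -0.15,"ty": -0.1,"tz": -0.1,"turn": -0.05,"hand": -1},{"tx": -0.3,"ty": -0.2,"tz": -0.1,"turn": -0.143,"hand": -1},{"tx": -0.45,"ty": -0.32,"tz": -0.1,"turn": -0.143,"hand": -1},{"tx": -0.6,"ty": -0.43,"tz": -0.1,"turn": -0.143,"hand": -1},{"tx": -0.75,"ty": -0.53,"tz": -0.1,"turn": -0.143,"hand": -1},{"tx": -0.88,"ty": -0.62,"tz": -0.1,"turn": -0.143,"hand": -1},{"tx": -1.0,"ty": -0.71,"tz": -0.1,"turn": -0.143,"hand": -1},{"tx": -1.0,"ty": -0.71,"tz": -0.1,"turn": -0.143,"hand": -1}]}}

```text
time: 1.1
eef_pos: [0.4284, 0.4409, 0.2514]
tool_rot: [[-0.947, 0.32, 0.002], [0.32, 0.947, -0.004], [-0.003, -0.003, -1.0]]
wrist_force: [0.9, -1.0, 0.5]
gripper_width: 0.0002
```

```bash
python3 -c "
from h import *
to(75,0,250)
"
```

```text
rd [243.5251 192.0207 251.3828] inc [-0.9672 -0.8345  0.012 ] turn -0.010748671529175136 F [ 0.8516 -0.9707  0.5027] t 1.1 w 0.00016079011965006618
```

Request:
{"op": "jog_arm", "data": {"increments": [{"tx": -0.15,"ty": -0.12,"turn": -0.01,"hand": -1},{"tx": -0.3,"ty": -0.25,"turn": -0.01,"hand": -1},{"tx": -0.45,"ty": -0.38,"turn": -0.01,"hand": -1},{"tx": -0.6,"ty": -0.51,"turn": -0.01,"hand": -1},{"tx": -0.75,"ty": -0.64,"turn": -0.01,"hand": -1},{"tx": -0.88,"ty": -0.77,"turn": -0.01,"hand": -1},{"tx": -0.96,"ty": -0.83,"turn": -0.01,"hand": -1},{"tx": -0.96,"ty": -0.83,"turn": -0.01,"hand": -1}]}}

```text
invalid input
```

```bash
python3 -c "
from h import *
to(68,0,185)
f=eyes.grab_frame('side');crop(f,'s1',150,100,250,190,3)
f=eyes.grab_frame('top');crop(f,'t1',150,150,200,150,4)
to(68,0,185)
"
```

```text
rd [243.5251 192.0207 251.3828] inc [-0.9666 -0.8685  0.3371] turn -0.010748671529175136 F [ 0.8516 -0.9707  0.5027] t 1.1 w 0.00016079011965006618
rd [247.5409 196.7278 251.4792] inc [-0.9855 -0.8958  0.332 ] turn -0.002566404903669827 F [-0.1265 -0.0379 -0.835 ] t 1.2 w 0.00013425863090861425
```

View pics/s1.png

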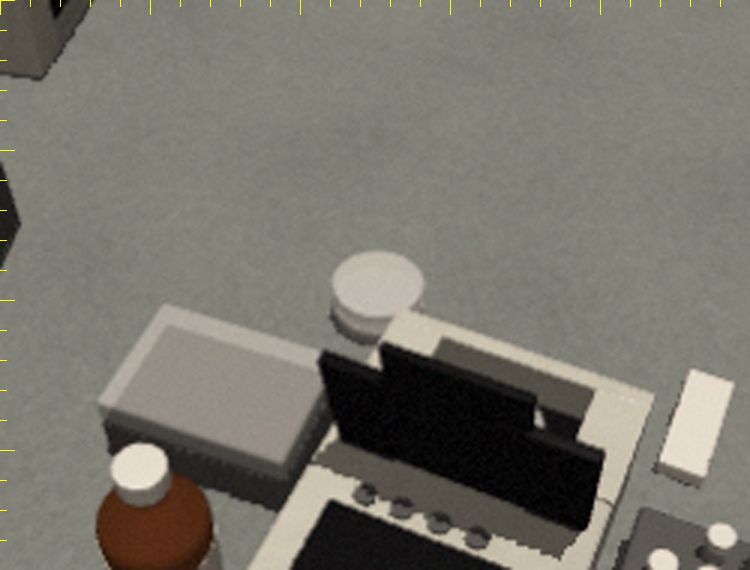

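View pics/t1.png

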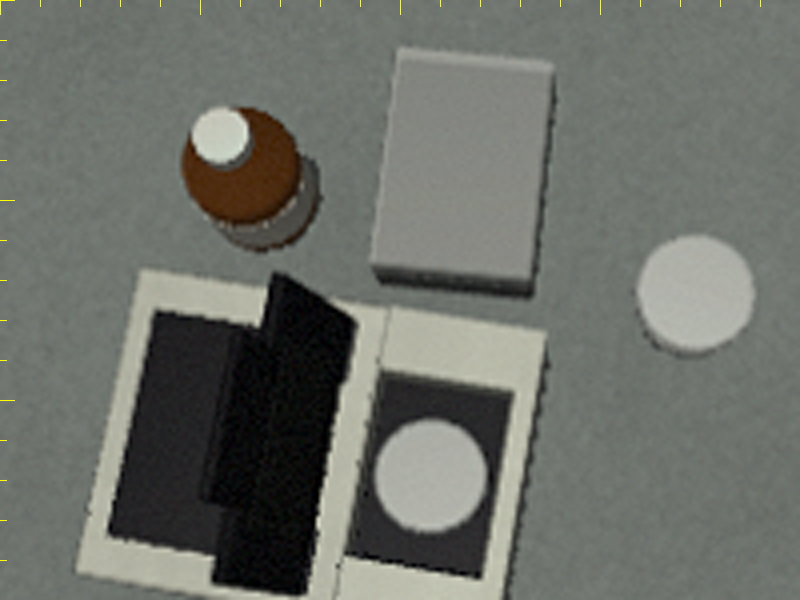

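Request:
{"op": "jog_arm", "data": {"increments": [{"tx": -0.15,"ty": -0.12,"tz": 0,"turn": 0,"hand": -1},{"tx": -0.3,"ty": -0.25,"tz": 0,"turn": 0,"hand": -1},{"tx": -0.45,"ty": -0.38,"tz": 0,"turn": 0,"hand": -1},{"tx": -0.6,"ty": -0.51,"tz": 0,"turn": 0,"hand": -1},{"tx": -0.75,"ty": -0.64,"tz": 0,"turn": 0,"hand": -1},{"tx": -0.88,"ty": -0.77,"tz": 0,"turn": 0,"hand": -1},{"tx": -0.98,"ty": -0.87,"tz": 0,"turn": 0,"hand": -1},{"tx": -0.98,"ty": -0.87,"tz": 0,"turn": 0,"hand": -1}]}}

```text
time: 2.0
eef_pos: [0.5589, 0.2165, 0.2514]
tool_rot: [[-0.948, 0.318, 0.002], [0.318, 0.948, -0.002], [-0.002, -0.001, -1.0]]
wrist_force: [0.3, 0.2, 0.4]
gripper_width: 0.0
```

```bash
python3 -c "
from h import *
f=eyes.grab_frame('side');crop(f,'s2',150,100,250,190,3)
f=eyes.grab_frame('top');crop(f,'t2',150,150,200,150,4)
to(68,0,185)
"
```

```text
rd [ 75.3524   1.9594 251.285 ] inc [-0.0099 -0.0371  0.3314] turn 0.001085175012806544 F [-0.513   0.5728 -1.1062] t 2.1 w 1.6593025106389148e-05
```

View pics/s2.png

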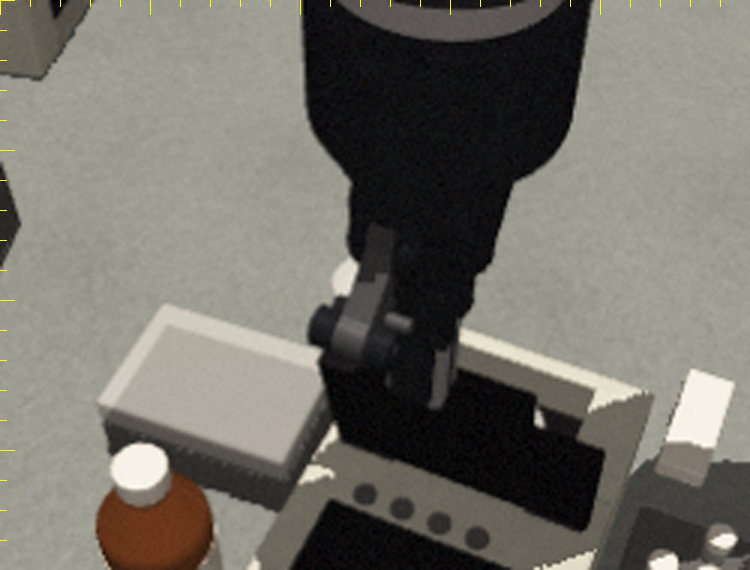

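View pics/t2.png

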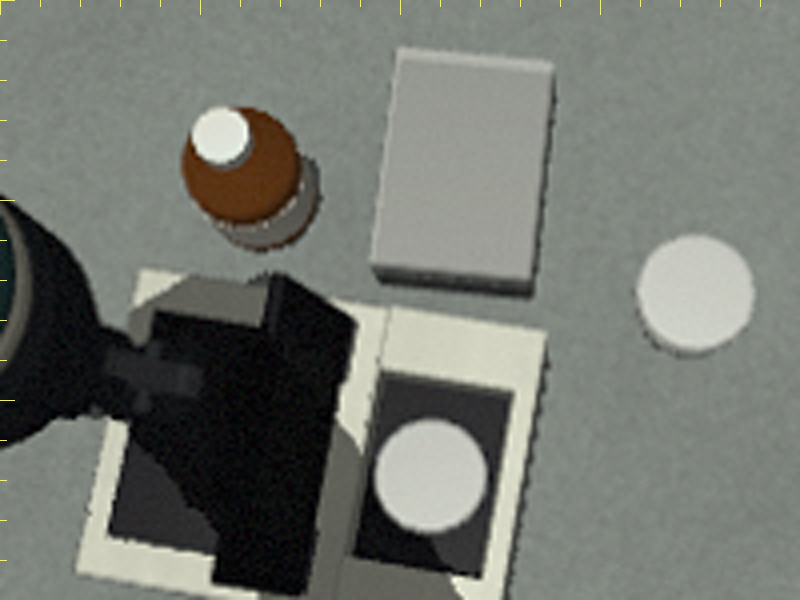

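```bash
python3 -c "
from h import *
o=arm.observe();f=eyes.grab_frame('side');t=eyes.grab_frame('top')
p=o['eef_pos'];R=o['tool_rot']
print((proj(f,p)-[150,100])*3)
for h in (20,40,60,80,100):
  print(h,[np.round((proj(f,p+R@[0,d/1e3,-h/1e3])-[150,100])*3) for d in (-60,-15,15,40,60,80)])
  print(h,[np.round((proj(t,p+R@[0,d/1e3,-h/1e3])-150)*4) for d in (-60,-15,15,40,60,80)])
crop(f,'s3',230,130,100,100,7)
"
```

```text
[422.6137 399.1218]
20 [array([485., 254.]), array([441., 335.]), array([408., 395.]), array([378., 450.]), array([352., 496.]), array([325., 546.])]
20 [array([228., 415.]), array([110., 395.]), array([ 32., 381.]), array([-32., 370.]), array([-82., 361.]), array([-132.,  352.])]
40 [array([490., 216.]), array([444., 298.]), array([410., 358.]), array([379., 413.]), array([352., 461.]), array([323., 511.])]
40 [array([218., 408.]), array([ 95., 387.]), array([ 15., 373.]), array([-51., 362.]), array([-103.,  353.]), array([-154.,  344.])]
60 [array([494., 175.]), array([447., 257.]), array([412., 318.]), array([380., 374.]), array([352., 422.]), array([322., 474.])]
60 [array([206., 401.]), array([ 80., 379.]), array([ -3., 365.]), array([-71., 353.]), array([-125.,  343.]), array([-178.,  334.])]
80 [array([499., 132.]), array([451., 213.]), array([414., 275.]), array([380., 331.]), array([351., 380.]), array([320., 433.])]
80 [array([194., 393.]), array([ 63., 370.]), array([-23., 356.]), array([-93., 343.]), array([-148.,  334.]), array([-203.,  324.])]
100 [array([505.,  84.]), array([455., 165.]), array([416., 227.]), array([381., 284.]), array([350., 333.]), array([317., 387.])]
100 [array([181., 384.]), array([ 45., 361.]), array([-43., 346.]), array([-116.,  333.]), array([-173.,  323.]), array([-230.,  313.])]
```

View pics/s3.png

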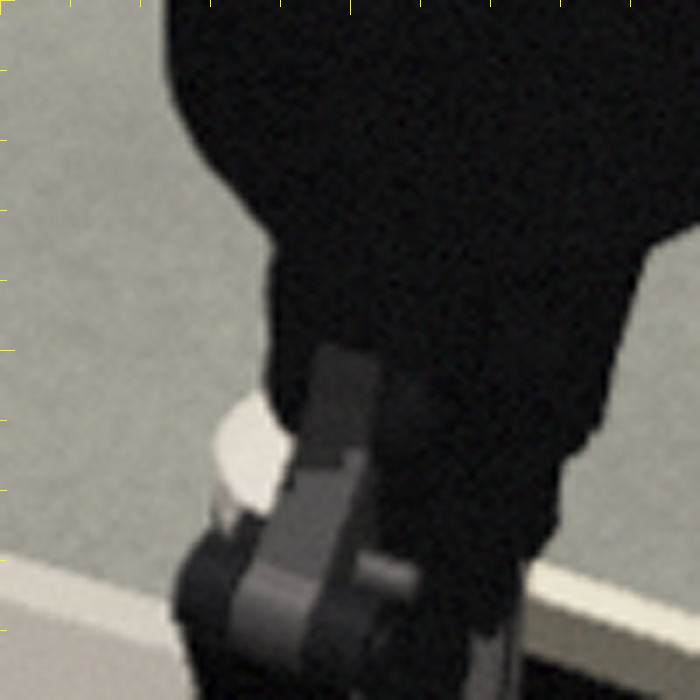

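Request:
{"op": "jog_arm", "data": {"increments": [{"tx": -0.01,"ty": -0.02,"tz": 0.1,"turn": 0,"hand": -1},{"tx": -0.01,"ty": -0.037,"tz": 0.2,"turn": 0,"hand": -1},{"tx": -0.01,"ty": -0.037,"tz": 0.255,"turn": 0,"hand": -1},{"tx": -0.01,"ty": -0.06,"tz": 0.255,"turn": 0,"hand": -1},{"tx": -0.01,"ty": -0.085,"tz": 0.255,"turn": 0,"hand": -1},{"tx": -0.01,"ty": -0.105,"tz": 0.255,"turn": 0,"hand": -1},{"tx": -0.01,"ty": -0.115,"tz": 0.255,"turn": 0,"hand": -1},{"tx": -0.01,"ty": -0.115,"tz": 0.255,"turn": 0,"hand": -1}]}}

```text
time: 3.0
eef_pos: [0.5517, 0.1973, 0.201]
tool_rot: [[-0.95, 0.313, 0.001], [0.313, 0.95, 0.0], [-0.001, 0.001, -1.0]]
wrist_force: [-0.3, -0.2, 1.3]
gripper_width: -0.0004
```

```bash
python3 -c "
from h import *
f=eyes.grab_frame('side');crop(f,'s4',200,150,150,120,5)
t=eyes.grab_frame('top');crop(t,'t4',150,170,150,130,5)
to(2,0,200)
"
```

```text
rd [ 51.0725  -0.9096 200.7933] inc [ 0.0045 -0.2454  0.0038] turn -0.00019788731352499391 F [ 0.6885 -0.7115  0.5551] t 3.1 w 0.0001094941708756796
```

View pics/s4.png

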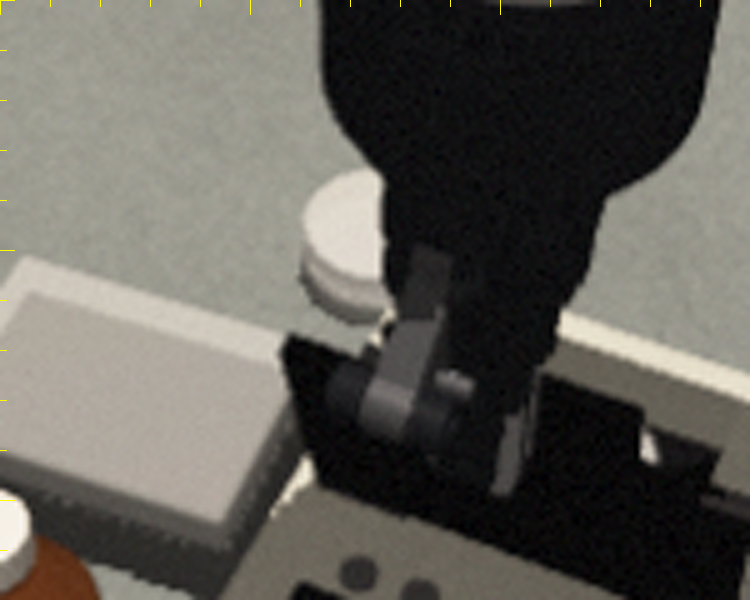

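View pics/t4.png

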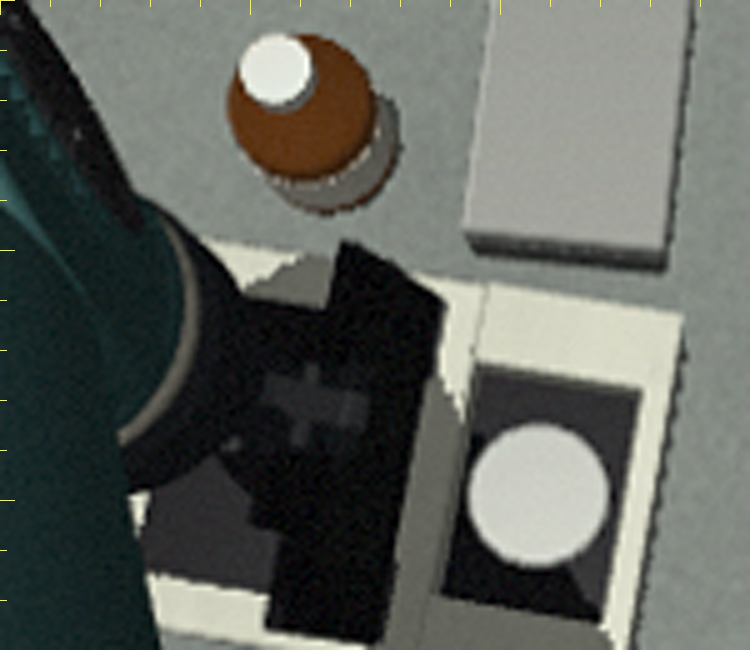

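Request:
{"op": "jog_arm", "data": {"increments": [{"tx": 0,"ty": -0.02,"tz": 0,"turn": 0,"hand": -1},{"tx": 0,"ty": -0.045,"tz": 0,"turn": 0,"hand": -1},{"tx": 0,"ty": -0.07,"tz": 0,"turn": 0,"hand": -1},{"tx": 0,"ty": -0.095,"tz": 0,"turn": 0,"hand": -1},{"tx": 0,"ty": -0.12,"tz": 0,"turn": 0,"hand": -1},{"tx": 0,"ty": -0.145,"tz": 0,"turn": 0,"hand": -1},{"tx": 0,"ty": -0.165,"tz": 0,"turn": 0,"hand": -1},{"tx": 0,"ty": -0.18,"tz": 0,"turn": 0,"hand": -1}]}}

```text
time: 3.9
eef_pos: [0.5399, 0.1628, 0.2002]
tool_rot: [[-0.95, 0.313, -0.0], [0.313, 0.95, -0.0], [0.0, -0.0, -1.0]]
wrist_force: [0.0, -0.0, 0.3]
gripper_width: -0.0
```

```bash
python3 -c "
from h import *
t=eyes.grab_frame('top');crop(t,'t5',150,170,150,130,5)
to(2,0,200)
for a in (1.6,1.55,1.5,1.45,1.4,1.3):
  print(a,[np.round((proj(t,wd(-np.cos(a)*d,y,100+np.sin(a)*d))-[150,170])*5) for d,y in((90,67),(90,-67),(2,67))])
"
```

```text
rd [ 13.5763  -0.6337 200.1838] inc [ 0.0031 -0.0579  0.001 ] turn -0.0010752583870802057 F [-0.4206  0.0445 -0.0185] t 3.95 w -0.00018171756333884876
1.6 [array([332., 651.]), array([408., 254.]), array([378., 654.])]
1.55 [array([345., 653.]), array([421., 257.]), array([379., 654.])]
1.5 [array([359., 655.]), array([434., 259.]), array([379., 654.])]
1.45 [array([372., 658.]), array([447., 261.]), array([379., 654.])]
1.4 [array([386., 660.]), array([460., 264.]), array([380., 654.])]
1.3 [array([413., 665.]), array([486., 269.]), array([380., 654.])]
```

View pics/t5.png

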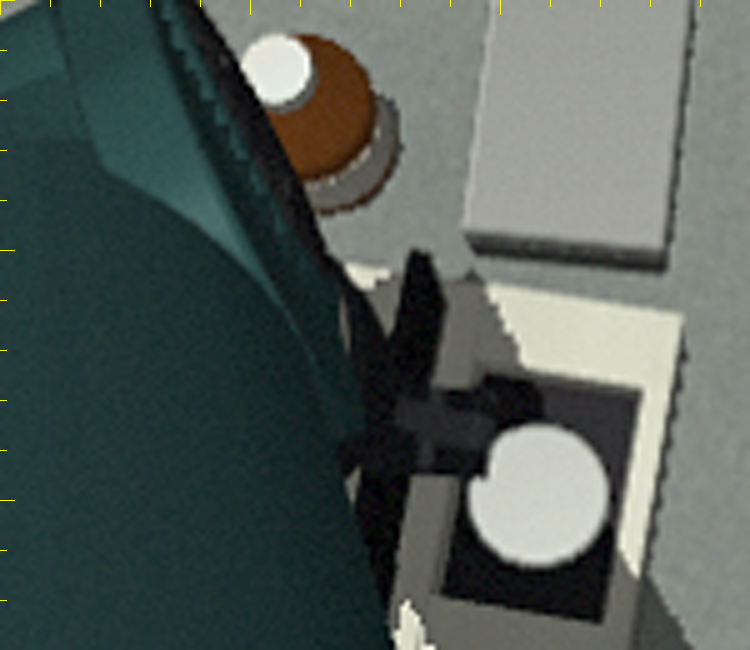

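Request:
{"op": "jog_arm", "data": {"increments": [{"tx": 0,"ty": -0.01,"tz": 0,"turn": 0,"hand": -1},{"tx": 0,"ty": -0.02,"tz": 0,"turn": 0,"hand": -1},{"tx": 0,"ty": -0.03,"tz": 0,"turn": 0,"hand": -1},{"tx": 0,"ty": -0.037,"tz": 0,"turn": 0,"hand": -1},{"tx": 0,"ty": -0.043,"tz": 0,"turn": 0,"hand": -1},{"tx": 0,"ty": -0.048,"tz": 0,"turn": 0,"hand": -1},{"tx": 0,"ty": -0.053,"tz": 0,"turn": 0,"hand": -1},{"tx": 0,"ty": -0.057,"tz": 0,"turn": 0,"hand": -1}]}}

```text
time: 4.75
eef_pos: [0.5365, 0.1526, 0.2003]
tool_rot: [[-0.95, 0.312, -0.0], [0.312, 0.95, -0.0], [0.0, -0.0, -1.0]]
wrist_force: [-1.1, 0.7, -0.5]
gripper_width: 0.0002
```

```bash
python3 -c "
from h import *
t=eyes.grab_frame('top');crop(t,'t6',150,170,150,130,5)
to(-78,0,180)
"
```

```text
rd [  3.2096  -0.6841 200.3229] inc [ 0.0034 -0.406   0.1017] turn -0.00011842838038314095 F [-0.1568 -0.7796  0.0559] t 4.8 w -0.00012126557722793216
```

View pics/t6.png

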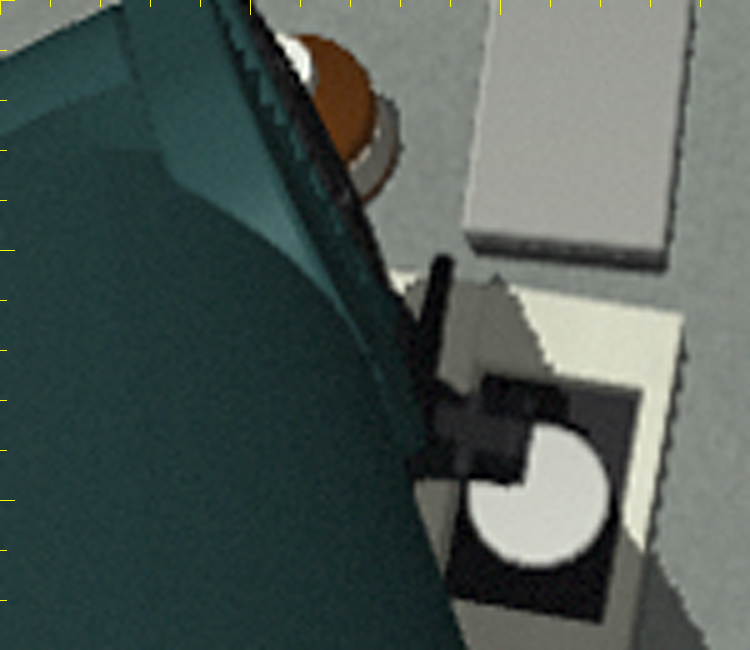

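Request:
{"op": "jog_arm", "data": {"increments": [{"tx": 0,"ty": 0.015,"tz": -0.18,"turn": 0,"hand": -1},{"tx": 0,"ty": 0.01,"tz": -0.25,"turn": 0,"hand": -1},{"tx": 0,"ty": -0.18,"tz": -0.25,"turn": 0,"hand": -1},{"tx": 0,"ty": -0.36,"tz": -0.25,"turn": 0,"hand": -1},{"tx": 0,"ty": -0.38,"tz": -0.1,"turn": 0,"hand": -1},{"tx": 0,"ty": -0.37,"tz": 0.05,"turn": 0,"hand": -1},{"tx": 0,"ty": -0.36,"tz": 0.08,"turn": 0,"hand": -1},{"tx": 0,"ty": -0.36,"tz": 0.08,"turn": 0,"hand": -1}]}}

```text
time: 5.6
eef_pos: [0.5136, 0.0847, 0.1836]
tool_rot: [[-0.95, 0.311, -0.002], [0.311, 0.95, -0.0], [0.002, -0.001, -1.0]]
wrist_force: [0.1, -0.0, 0.4]
gripper_width: -0.0002
```

```bash
python3 -c "
from h import *
t=eyes.grab_frame('side');crop(t,'s7',200,150,170,120,4)
to(-68,0,185)
for a in (1.4,1.3,1.2,1.1,1,.9):
  print(a,[np.round((proj(t,wd(-np.cos(a)*d,y,100+np.sin(a)*d))-[200,150])*4) for d,y in((120,35),(90,67),(90,-67),(2,67))])
"
```

```text
rd [-67.871   -0.8902 184.6   ] inc [ 0.0045 -0.0006 -0.002 ] turn 0.0011354671952574357 F [0.8884 0.4438 0.1931] t 5.65 w -0.0001562614045322447
1.4 [array([569., 214.]), array([644., 315.]), array([276., 189.]), array([590., 489.])]
1.3 [array([579., 195.]), array([650., 299.]), array([287., 176.]), array([590., 489.])]
1.2 [array([587., 180.]), array([655., 287.]), array([296., 166.]), array([590., 488.])]
1.1 [array([595., 169.]), array([660., 277.]), array([306., 158.]), array([590., 488.])]
1 [array([601., 161.]), array([663., 269.]), array([314., 153.]), array([590., 488.])]
0.9 [array([606., 157.]), array([666., 264.]), array([322., 150.]), array([590., 488.])]
```

View pics/s7.png

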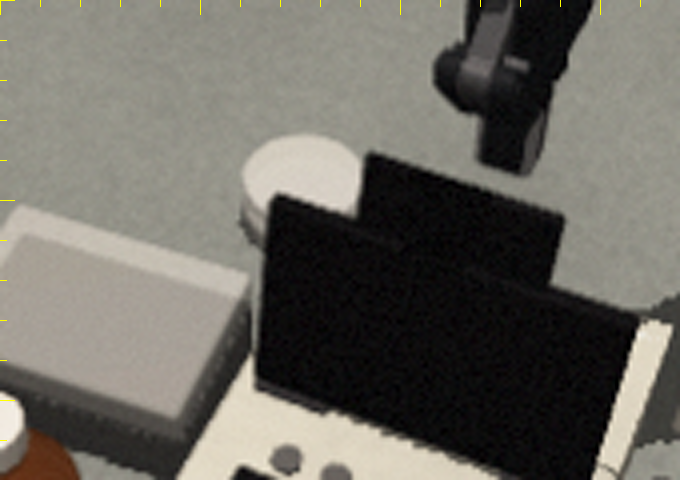

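Request:
{"op": "jog_arm", "data": {"increments": [{"tx": 0,"ty": 0,"tz": 0,"turn": 0,"hand": -1},{"tx": 0,"ty": 0,"tz": 0,"turn": 0,"hand": -1},{"tx": 0,"ty": 0,"tz": 0,"turn": 0,"hand": -1},{"tx": 0,"ty": 0,"tz": 0,"turn": 0,"hand": -1},{"tx": 0,"ty": 0,"tz": 0,"turn": 0,"hand": -1},{"tx": 0,"ty": 0,"tz": 0,"turn": 0,"hand": -1},{"tx": 0,"ty": 0,"tz": 0,"turn": 0,"hand": -1},{"tx": 0,"ty": 0,"tz": 0,"turn": 0,"hand": -1}]}}

```text
time: 6.45
eef_pos: [0.5141, 0.0842, 0.1843]
tool_rot: [[-0.95, 0.312, -0.0], [0.312, 0.95, -0.0], [0.0, -0.0, -1.0]]
wrist_force: [0.2, 0.3, -0.3]
gripper_width: -0.0001
```

```bash
python3 -c "
from h import *
t=eyes.grab_frame('side');crop(t,'s8',200,150,170,120,4)
to(-68,0,185)
"
```

```text
rd [-68.5464  -0.6448 184.283 ] inc [ 0.0032  0.0027 -0.0036] turn 2.66368661581905e-05 F [ 0.5782 -0.4314  0.1004] t 6.5 w -9.936269455047229e-05
```

View pics/s8.png

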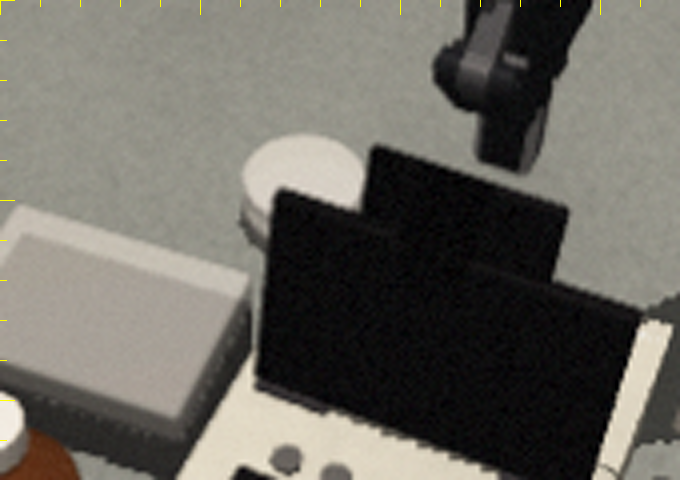

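```bash
python3 -c "
from h import *
t=eyes.grab_frame('side');crop(t,'s9',200,150,170,120,4)
for a in (1.45,1.4,1.3,1.2,1.1,1,.9):
  c,s=np.cos(a),np.sin(a)
  print(a,[np.round((proj(t,wd(-c*d+s*h,y,100+s*d+c*h))-[200,150])*4) for d,h,y in((120,6,35),(120,6,-35),(90,8,67),(90,8,-67))])
"
```

```text
1.45 [array([558., 236.]), array([355., 168.]), array([634., 339.]), array([261., 210.])]
1.4 [array([564., 224.]), array([362., 158.]), array([638., 329.]), array([266., 201.])]
1.3 [array([574., 204.]), array([376., 139.]), array([645., 312.]), array([277., 187.])]
1.2 [array([583., 187.]), array([388., 124.]), array([651., 297.]), array([288., 174.])]
1.1 [array([591., 174.]), array([400., 112.]), array([656., 285.]), array([298., 164.])]
1 [array([598., 164.]), array([410., 104.]), array([661., 275.]), array([307., 157.])]
0.9 [array([604., 158.]), array([419.,  99.]), array([664., 268.]), array([315., 151.])]
```

View pics/s9.png

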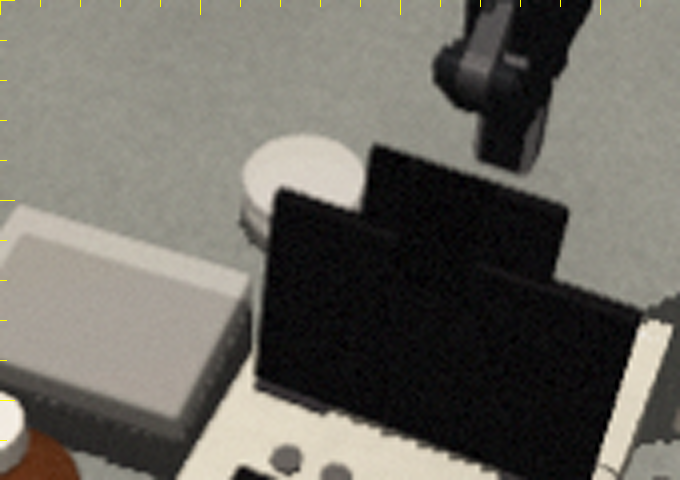

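Request:
{"op": "jog_arm", "data": {"increments": [{"tx": 0,"ty": 0,"tz": 0,"turn": 0,"hand": -1},{"tx": 0,"ty": 0,"tz": 0,"turn": 0,"hand": -1},{"tx": 0,"ty": 0,"tz": 0,"turn": 0,"hand": -1},{"tx": 0,"ty": 0,"tz": 0,"turn": 0,"hand": -1},{"tx": 0,"ty": 0,"tz": 0,"turn": 0,"hand": -1},{"tx": 0,"ty": 0,"tz": 0,"turn": 0,"hand": -1},{"tx": 0,"ty": 0,"tz": 0,"turn": 0,"hand": -1},{"tx": 0,"ty": 0,"tz": 0,"turn": 0,"hand": -1}]}}

```text
time: 7.35
eef_pos: [0.5141, 0.0843, 0.1843]
tool_rot: [[-0.95, 0.312, -0.0], [0.312, 0.95, -0.0], [-0.0, -0.0, -1.0]]
wrist_force: [-0.6, -0.2, 0.6]
gripper_width: 0.0001
```

```bash
python3 -c "
from h import *
t=eyes.grab_frame('side');crop(t,'s10',200,150,170,120,4)
to(-68,0,185)
"
```

```text
rd [-68.4993  -0.6774 184.3133] inc [ 0.0034  0.0025 -0.0034] turn 9.354556311459117e-05 F [-0.0159  0.6733  0.6965] t 7.4 w -8.8867924972265e-05
```

View pics/s10.png

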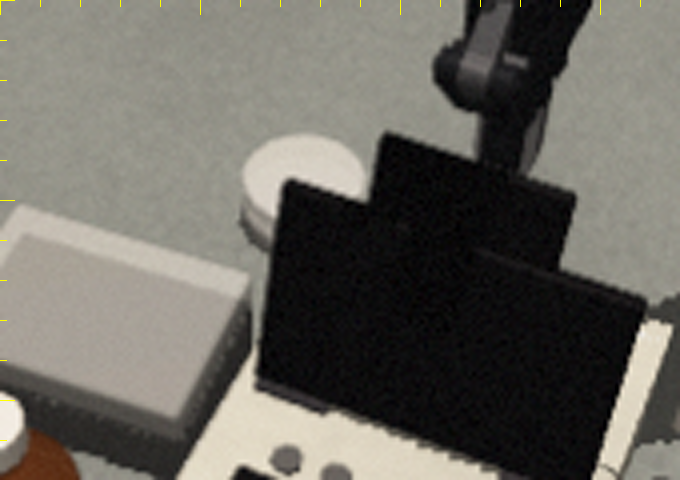

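Request:
{"op": "jog_arm", "data": {"increments": [{"tx": 0,"ty": 0,"tz": 0,"turn": 0,"hand": -1},{"tx": 0,"ty": 0,"tz": 0,"turn": 0,"hand": -1},{"tx": 0,"ty": 0,"tz": 0,"turn": 0,"hand": -1},{"tx": 0,"ty": 0,"tz": 0,"turn": 0,"hand": -1},{"tx": 0,"ty": 0,"tz": 0,"turn": 0,"hand": -1},{"tx": 0,"ty": 0,"tz": 0,"turn": 0,"hand": -1},{"tx": 0,"ty": 0,"tz": 0,"turn": 0,"hand": -1},{"tx": 0,"ty": 0,"tz": 0,"turn": 0,"hand": -1}]}}

```text
time: 8.2
eef_pos: [0.5141, 0.0842, 0.1843]
tool_rot: [[-0.95, 0.312, 0.0], [0.312, 0.95, 0.0], [-0.0, 0.0, -1.0]]
wrist_force: [0.2, 1.0, -0.3]
gripper_width: 0.0004
```

```bash
python3 -c "
from h import *
t=eyes.grab_frame('side');crop(t,'s11',200,150,170,120,4)
to(-68,0,185)
for i in range(3):
  eyes.grab_frame('top');print(arm.observe()['wrist_force'],rd(arm.observe()['eef_pos']))
"
```

```text
rd [-68.5036  -0.6518 184.3059] inc [ 0.0033  0.0025 -0.0035] turn 3.164723234214251e-05 F [ 0.1115 -0.3426  0.3604] t 8.25 w -8.40283574879916e-05
[-0.0352  0.4832 -0.711 ] [-68.5546  -0.6632 184.2842]
[0.8098 0.488  0.1971] [-68.5237  -0.673  184.3149]
[ 0.7682 -0.6178 -0.5533] [-68.5481  -0.6527 184.2828]
```

View pics/s11.png

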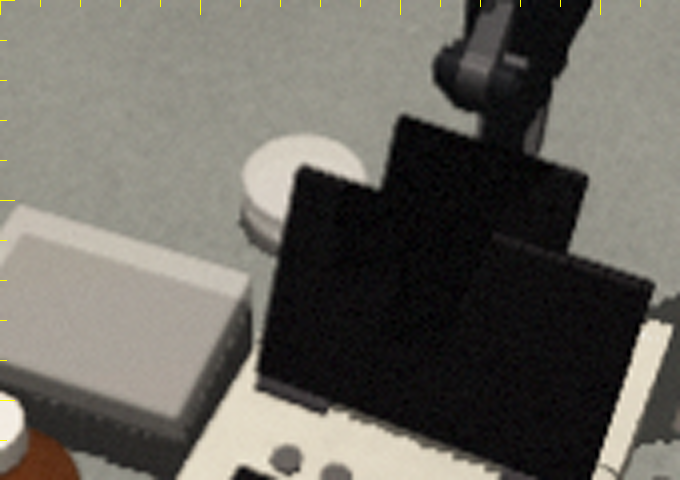

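Request:
{"op": "jog_arm", "data": {"increments": [{"tx": 0,"ty": 0,"tz": 0,"turn": 0,"hand": -1},{"tx": 0,"ty": 0,"tz": 0,"turn": 0,"hand": -1},{"tx": 0,"ty": 0,"tz": 0,"turn": 0,"hand": -1},{"tx": 0,"ty": 0,"tz": 0,"turn": 0,"hand": -1},{"tx": 0,"ty": 0,"tz": 0,"turn": 0,"hand": -1},{"tx": 0,"ty": 0,"tz": 0,"turn": 0,"hand": -1},{"tx": 0,"ty": 0,"tz": 0,"turn": 0,"hand": -1},{"tx": 0,"ty": 0,"tz": 0,"turn": 0,"hand": -1}]}}

```text
time: 9.2
eef_pos: [0.5141, 0.0842, 0.1843]
tool_rot: [[-0.95, 0.312, -0.0], [0.312, 0.95, -0.0], [-0.0, -0.0, -1.0]]
wrist_force: [-0.0, -0.2, -0.3]
gripper_width: 0.0004
```

```bash
python3 -c "
from h import *
t=eyes.grab_frame('side');crop(t,'s12',200,150,170,120,4)
F=[]
for i in range(4):
  t=eyes.grab_frame('top');o=arm.observe();F.append(o['wrist_force']);to(-68,0,185)
print(np.mean(F,0)); crop(t,'t12',150,170,150,130,5)
"
```

```text
rd [-68.5227  -0.6854 184.311 ] inc [ 0.0034  0.0026 -0.0034] turn -8.694905123645711e-06 F [ 0.1886 -0.5903  0.2339] t 9.3 w 0.0003636517902796552
rd [-68.4862  -0.6685 184.3368] inc [ 0.0033  0.0024 -0.0033] turn 9.019243215158411e-05 F [ 0.0833 -0.0484 -0.2282] t 9.35 w -0.00022974825095419365
rd [-68.5138  -0.6658 184.3186] inc [ 0.0033  0.0026 -0.0034] turn 3.7431184368389805e-05 F [ 0.2813 -1.0674  1.2417] t 9.4 w 2.2070741423307447e-05
rd [-68.5399  -0.6639 184.3236] inc [ 0.0033  0.0027 -0.0034] turn -8.908321299680662e-05 F [ 0.0617 -0.4639 -1.1266] t 9.45 w -0.0001732126442843884
[ 0.1537 -0.5425  0.0302]
```

View pics/s12.png

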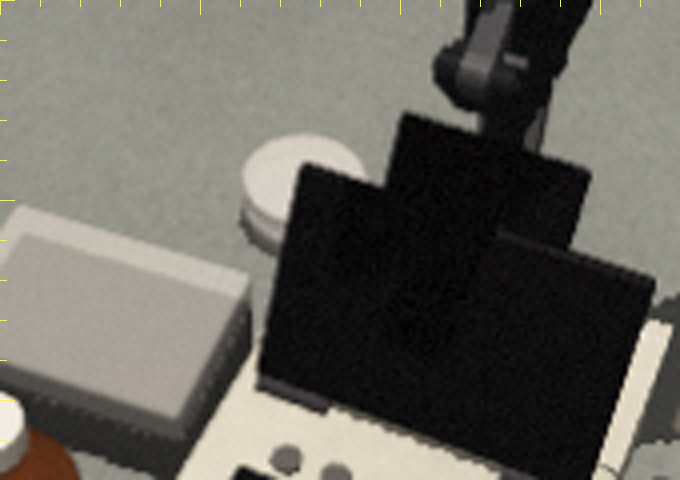

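View pics/t12.png

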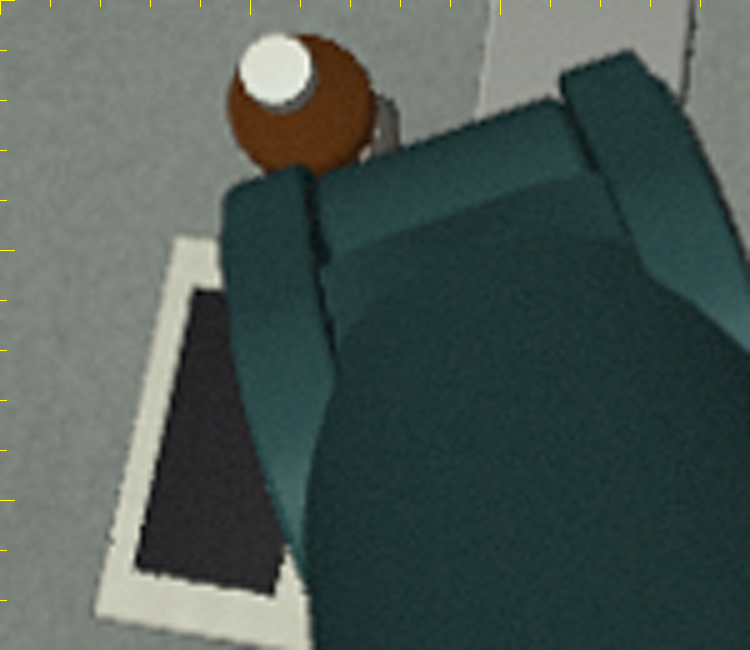

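Request:
{"op": "jog_arm", "data": {"increments": [{"tx": 0,"ty": -0.013,"tz": 0.007,"turn": 0,"hand": -1},{"tx": 0,"ty": -0.027,"tz": 0.015,"turn": 0,"hand": -1},{"tx": 0,"ty": -0.041,"tz": 0.024,"turn": 0,"hand": -1},{"tx": 0,"ty": -0.055,"tz": 0.033,"turn": 0,"hand": -1},{"tx": 0,"ty": -0.068,"tz": 0.042,"turn": 0,"hand": -1},{"tx": 0,"ty": -0.081,"tz": 0.05,"turn": 0,"hand": -1},{"tx": 0,"ty": -0.094,"tz": 0.059,"turn": 0,"hand": -1},{"tx": 0,"ty": -0.106,"tz": 0.068,"turn": 0,"hand": -1}]}}

```text
time: 10.25
eef_pos: [0.5074, 0.0639, 0.1705]
tool_rot: [[-0.95, 0.312, -0.0], [0.312, 0.95, -0.0], [0.0, -0.0, -1.0]]
wrist_force: [-0.0, 0.1, 0.2]
gripper_width: -0.0001
```

```bash
cat > look.py <<'E'
import sys
from h import *
t=eyes.grab_frame('side');crop(t,sys.argv[1],200,130,170,130,4)
o=arm.observe();p=rd(o['eef_pos']);print(p)
for b in np.arange(float(sys.argv[2])-.15,float(sys.argv[2])+.151,.05):
  a=round(b,2);c,s=np.cos(a),np.sin(a)
  print(a,[np.round((proj(t,wd(-c*d+s*h,y,100+s*d+c*h))-[200,130])*4) for d,h,y in((120,6,35),(120,6,-35),(90,8,67),(90,8,-67))])
E
python3 look.py s13 .9
```

```text
[-90.6151  -0.4525 170.28  ]
0.75 [array([610., 235.]), array([431., 178.]), array([668., 342.]), array([326., 228.])]
0.8 [array([608., 235.]), array([427., 178.]), array([667., 343.]), array([323., 229.])]
0.85 [array([606., 236.]), array([423., 178.]), array([666., 345.]), array([319., 230.])]
0.9 [array([604., 238.]), array([419., 179.]), array([664., 348.]), array([315., 231.])]
0.95 [array([601., 241.]), array([415., 181.]), array([662., 351.]), array([311., 234.])]
1.0 [array([598., 244.]), array([410., 184.]), array([661., 355.]), array([307., 237.])]
1.05 [array([595., 248.]), array([405., 188.]), array([658., 359.]), array([302., 240.])]
```

View pics/s13.png

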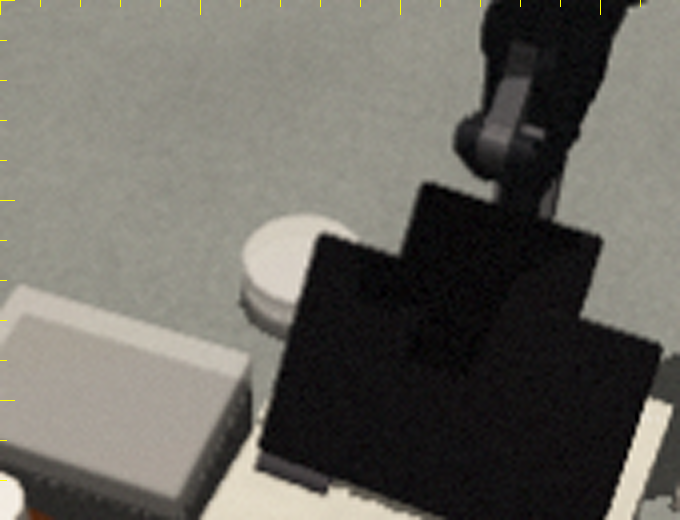

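Request:
{"op": "jog_arm", "data": {"increments": [{"tx": 0,"ty": -0.012,"tz": 0.01,"turn": 0,"hand": -1},{"tx": 0,"ty": -0.023,"tz": 0.02,"turn": 0,"hand": -1},{"tx": 0,"ty": -0.034,"tz": 0.031,"turn": 0,"hand": -1},{"tx": 0,"ty": -0.045,"tz": 0.042,"turn": 0,"hand": -1},{"tx": 0,"ty": -0.056,"tz": 0.052,"turn": 0,"hand": -1},{"tx": 0,"ty": -0.066,"tz": 0.062,"turn": 0,"hand": -1},{"tx": 0,"ty": -0.076,"tz": 0.073,"turn": 0,"hand": -1},{"tx": 0,"ty": -0.085,"tz": 0.084,"turn": 0,"hand": -1}]}}

```text
time: 11.1
eef_pos: [0.5022, 0.0479, 0.1537]
tool_rot: [[-0.95, 0.312, 0.0], [0.312, 0.95, 0.0], [-0.0, 0.0, -1.0]]
wrist_force: [-0.6, -0.9, -0.3]
gripper_width: -0.0001
```

```bash
python3 look.py s14 .7
```

```text
[-107.3474   -0.4851  153.3961]
0.55 [array([614., 242.]), array([442., 187.]), array([670., 342.]), array([338., 232.])]
0.6 [array([613., 239.]), array([439., 184.]), array([669., 341.]), array([336., 230.])]
0.65 [array([612., 237.]), array([437., 181.]), array([669., 341.]), array([333., 229.])]
0.7 [array([611., 236.]), array([434., 180.]), array([669., 341.]), array([330., 228.])]
0.75 [array([610., 235.]), array([431., 178.]), array([668., 342.]), array([326., 228.])]
0.8 [array([608., 235.]), array([427., 178.]), array([667., 343.]), array([323., 229.])]
0.85 [array([606., 236.]), array([423., 178.]), array([666., 345.]), array([319., 230.])]
```

View pics/s14.png

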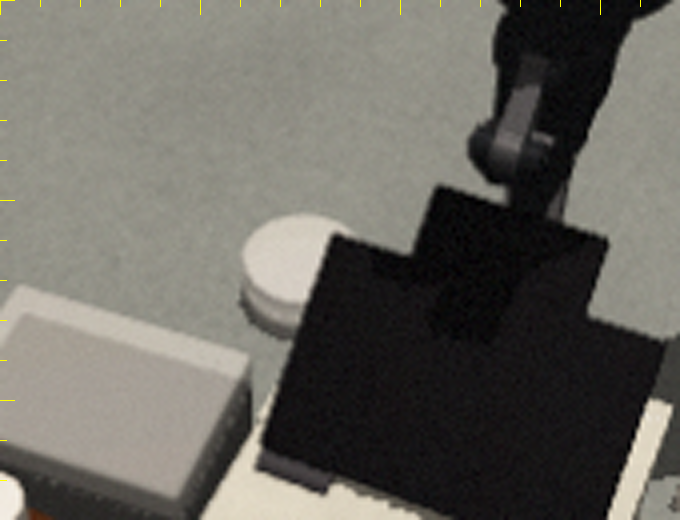

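Request:
{"op": "jog_arm", "data": {"increments": [{"tx": 0,"ty": -0.01,"tz": 0.012,"turn": 0,"hand": -1},{"tx": 0,"ty": -0.019,"tz": 0.024,"turn": 0,"hand": -1},{"tx": 0,"ty": -0.028,"tz": 0.037,"turn": 0,"hand": -1},{"tx": 0,"ty": -0.037,"tz": 0.049,"turn": 0,"hand": -1},{"tx": 0,"ty": -0.045,"tz": 0.062,"turn": 0,"hand": -1},{"tx": 0,"ty": -0.052,"tz": 0.074,"turn": 0,"hand": -1},{"tx": 0,"ty": -0.059,"tz": 0.087,"turn": 0,"hand": -1},{"tx": 0,"ty": -0.065,"tz": 0.099,"turn": 0,"hand": -1}]}}

```text
time: 11.95
eef_pos: [0.4981, 0.0354, 0.1339]
tool_rot: [[-0.95, 0.312, 0.0], [0.312, 0.95, -0.0], [-0.0, -0.0, -1.0]]
wrist_force: [-0.9, -1.3, 0.2]
gripper_width: 0.0
```

```bash
python3 look.py s15 .5
```

```text
[-120.2195   -0.5054  133.5893]
0.35 [array([613., 260.]), array([448., 207.]), array([668., 351.]), array([346., 244.])]
0.4 [array([614., 255.]), array([447., 201.]), array([669., 348.]), array([345., 240.])]
0.45 [array([614., 250.]), array([445., 196.]), array([669., 346.]), array([343., 237.])]
0.5 [array([614., 246.]), array([444., 191.]), array([670., 343.]), array([341., 234.])]
0.55 [array([614., 242.]), array([442., 187.]), array([670., 342.]), array([338., 232.])]
0.6 [array([613., 239.]), array([439., 184.]), array([669., 341.]), array([336., 230.])]
0.65 [array([612., 237.]), array([437., 181.]), array([669., 341.]), array([333., 229.])]
```

View pics/s15.png

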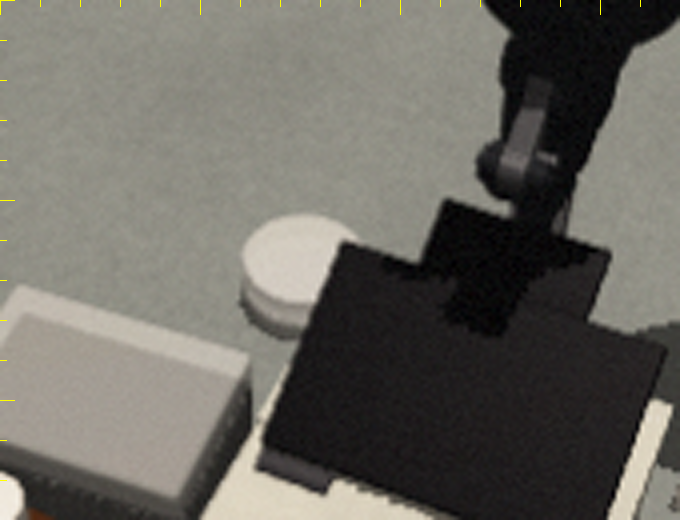

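Request:
{"op": "jog_arm", "data": {"increments": [{"tx": 0,"ty": -0.005,"tz": 0.01,"turn": 0,"hand": -1},{"tx": 0,"ty": -0.01,"tz": 0.02,"turn": 0,"hand": -1},{"tx": 0,"ty": -0.015,"tz": 0.03,"turn": 0,"hand": -1},{"tx": 0,"ty": -0.02,"tz": 0.04,"turn": 0,"hand": -1},{"tx": 0,"ty": -0.024,"tz": 0.05,"turn": 0,"hand": -1},{"tx": 0,"ty": -0.028,"tz": 0.06,"turn": 0,"hand": -1},{"tx": 0,"ty": -0.032,"tz": 0.071,"turn": 0,"hand": -1},{"tx": 0,"ty": -0.035,"tz": 0.082,"turn": 0,"hand": -1}]}}

```text
time: 12.8
eef_pos: [0.4959, 0.0289, 0.1175]
tool_rot: [[-0.95, 0.312, -0.0], [0.312, 0.95, -0.0], [0.0, -0.0, -1.0]]
wrist_force: [-0.9, -1.4, -0.6]
gripper_width: -0.0003
```

```bash
python3 look.py s16 .35; python3 -c "
from h import *
F=[]
for i in range(6):
  eyes.grab_frame('top');F.append(arm.observe()['wrist_force'])
F=np.mean(F,0);print(F, 'reader x', F[0]*np.cos(yaw)+F[1]*np.sin(yaw))"
```

```text
[-127.0413   -0.5546  117.2365]
0.2 [array([611., 280.]), array([449., 227.]), array([665., 363.]), array([350., 257.])]
0.25 [array([612., 273.]), array([449., 220.]), array([667., 359.]), array([349., 252.])]
0.3 [array([613., 266.]), array([448., 213.]), array([668., 355.]), array([348., 248.])]
0.35 [array([613., 260.]), array([448., 207.]), array([668., 351.]), array([346., 244.])]
0.4 [array([614., 255.]), array([447., 201.]), array([669., 348.]), array([345., 240.])]
0.45 [array([614., 250.]), array([445., 196.]), array([669., 346.]), array([343., 237.])]
0.5 [array([614., 246.]), array([444., 191.]), array([670., 343.]), array([341., 234.])]
[-0.4642 -0.5701 -0.8758] reader x -0.6864580113525744
```

View pics/s16.png

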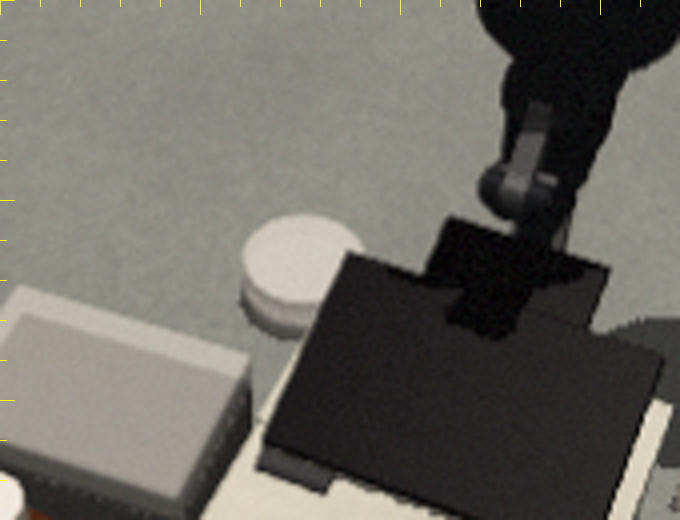

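Request:
{"op": "jog_arm", "data": {"increments": [{"tx": 0,"ty": -0.004,"tz": 0.011,"turn": 0,"hand": -1},{"tx": 0,"ty": -0.008,"tz": 0.022,"turn": 0,"hand": -1},{"tx": 0,"ty": -0.011,"tz": 0.033,"turn": 0,"hand": -1},{"tx": 0,"ty": -0.014,"tz": 0.044,"turn": 0,"hand": -1},{"tx": 0,"ty": -0.017,"tz": 0.056,"turn": 0,"hand": -1},{"tx": 0,"ty": -0.02,"tz": 0.067,"turn": 0,"hand": -1},{"tx": 0,"ty": -0.022,"tz": 0.078,"turn": 0,"hand": -1},{"tx": 0,"ty": -0.024,"tz": 0.088,"turn": 0,"hand": -1}]}}

```text
time: 13.95
eef_pos: [0.4946, 0.0244, 0.1]
tool_rot: [[-0.95, 0.312, 0.0], [0.312, 0.95, 0.0], [-0.0, 0.0, -1.0]]
wrist_force: [-0.0, -0.2, -0.8]
gripper_width: 0.0
```

```bash
python3 look.py s17 .2; python3 -c "
from h import *
F=[]
for i in range(6):
  eyes.grab_frame('top');F.append(arm.observe()['wrist_force'])
F=np.mean(F,0);print(F, 'reader x', F[0]*np.cos(yaw)+F[1]*np.sin(yaw))"
```

```text
[-131.653    -0.6833   99.7105]
0.05 [array([606., 303.]), array([448., 251.]), array([661., 379.]), array([352., 274.])]
0.1 [array([608., 295.]), array([449., 243.]), array([663., 374.]), array([351., 268.])]
0.15 [array([609., 287.]), array([449., 235.]), array([664., 368.]), array([351., 263.])]
0.2 [array([611., 280.]), array([449., 227.]), array([665., 363.]), array([350., 257.])]
0.25 [array([612., 273.]), array([449., 220.]), array([667., 359.]), array([349., 252.])]
0.3 [array([613., 266.]), array([448., 213.]), array([668., 355.]), array([348., 248.])]
0.35 [array([613., 260.]), array([448., 207.]), array([668., 351.]), array([346., 244.])]
[-0.3084 -0.8717 -0.6142] reader x -0.9244195580328712
```

View pics/s17.png

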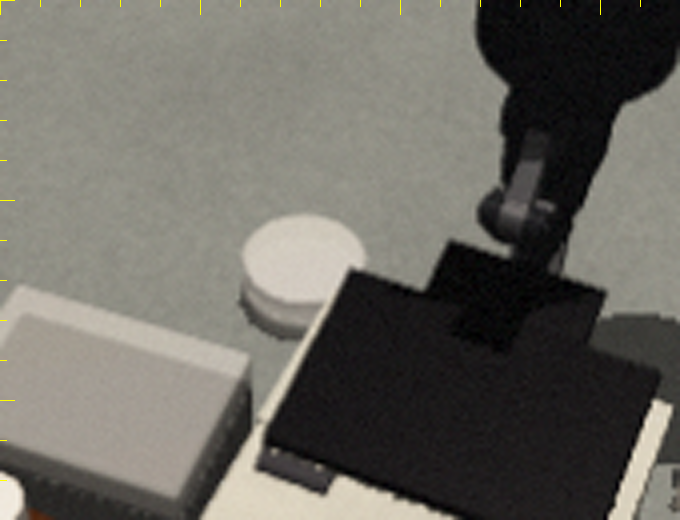

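Request:
{"op": "jog_arm", "data": {"increments": [{"tx": 0,"ty": -0.0008,"tz": 0.006,"turn": 0,"hand": -1},{"tx": 0,"ty": -0.0015,"tz": 0.012,"turn": 0,"hand": -1},{"tx": 0,"ty": -0.002,"tz": 0.018,"turn": 0,"hand": -1},{"tx": 0,"ty": -0.0025,"tz": 0.024,"turn": 0,"hand": -1},{"tx": 0,"ty": -0.003,"tz": 0.03,"turn": 0,"hand": -1},{"tx": 0,"ty": -0.0035,"tz": 0.036,"turn": 0,"hand": -1},{"tx": 0,"ty": -0.004,"tz": 0.042,"turn": 0,"hand": -1},{"tx": 0,"ty": -0.0045,"tz": 0.045,"turn": 0,"hand": -1}]}}

```text
time: 15.1
eef_pos: [0.4941, 0.0235, 0.091]
tool_rot: [[-0.95, 0.312, -0.0], [0.312, 0.95, -0.0], [0.0, -0.0, -1.0]]
wrist_force: [-0.7, -0.9, -1.1]
gripper_width: -0.0001
```

```bash
python3 look.py s18 .1; python3 -c "
from h import *
F=[]
for i in range(6):
  eyes.grab_frame('top');F.append(arm.observe()['wrist_force'])
F=np.mean(F,0);print(F, 'reader x', F[0]*np.cos(yaw)+F[1]*np.sin(yaw))"
```

```text
[-132.5344   -0.6245   90.9336]
-0.05 [array([602., 321.]), array([447., 270.]), array([657., 392.]), array([352., 288.])]
0.0 [array([604., 312.]), array([448., 260.]), array([659., 385.]), array([352., 281.])]
0.05 [array([606., 303.]), array([448., 251.]), array([661., 379.]), array([352., 274.])]
0.1 [array([608., 295.]), array([449., 243.]), array([663., 374.]), array([351., 268.])]
0.15 [array([609., 287.]), array([449., 235.]), array([664., 368.]), array([351., 263.])]
0.2 [array([611., 280.]), array([449., 227.]), array([665., 363.]), array([350., 257.])]
0.25 [array([612., 273.]), array([449., 220.]), array([667., 359.]), array([349., 252.])]
[-0.9282 -1.6645 -0.8827] reader x -1.871115527863332
```

View pics/s18.png

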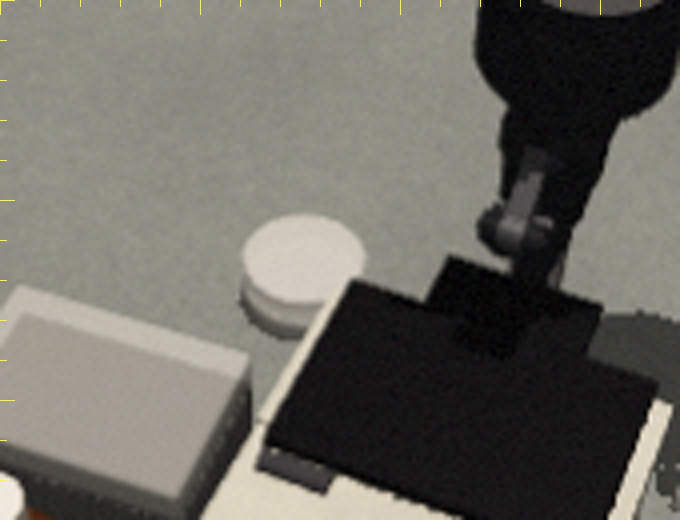

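Request:
{"op": "jog_arm", "data": {"increments": [{"tx": 0,"ty": 0,"tz": 0.005,"turn": 0,"hand": -1},{"tx": 0,"ty": -0.0004,"tz": 0.01,"turn": 0,"hand": -1},{"tx": 0,"ty": -0.0006,"tz": 0.015,"turn": 0,"hand": -1},{"tx": 0,"ty": -0.0008,"tz": 0.02,"turn": 0,"hand": -1},{"tx": 0,"ty": -0.001,"tz": 0.025,"turn": 0,"hand": -1},{"tx": 0,"ty": -0.001,"tz": 0.03,"turn": 0,"hand": -1},{"tx": 0,"ty": -0.001,"tz": 0.034,"turn": 0,"hand": -1},{"tx": 0,"ty": -0.001,"tz": 0.038,"turn": 0,"hand": -1}]}}

```text
time: 16.25
eef_pos: [0.494, 0.0232, 0.0836]
tool_rot: [[-0.95, 0.312, -0.0], [0.312, 0.95, -0.0], [0.0, -0.0, -1.0]]
wrist_force: [-1.7, -2.9, 2.7]
gripper_width: 0.0002
```

```bash
python3 look.py s19 .05; python3 -c "
from h import *
F=[]
for i in range(6):
  eyes.grab_frame('top');F.append(arm.observe()['wrist_force'])
F=np.mean(F,0);print(F, 'reader x', F[0]*np.cos(yaw)+F[1]*np.sin(yaw))"
```

```text
[-132.8544   -0.7143   83.5469]
-0.1 [array([599., 331.]), array([445., 279.]), array([655., 399.]), array([351., 295.])]
-0.05 [array([602., 321.]), array([447., 270.]), array([657., 392.]), array([352., 288.])]
0.0 [array([604., 312.]), array([448., 260.]), array([659., 385.]), array([352., 281.])]
0.05 [array([606., 303.]), array([448., 251.]), array([661., 379.]), array([352., 274.])]
0.1 [array([608., 295.]), array([449., 243.]), array([663., 374.]), array([351., 268.])]
0.15 [array([609., 287.]), array([449., 235.]), array([664., 368.]), array([351., 263.])]
0.2 [array([611., 280.]), array([449., 227.]), array([665., 363.]), array([350., 257.])]
[-1.1808 -3.5029  1.3944] reader x -3.6964343627168157
```

View pics/s19.png

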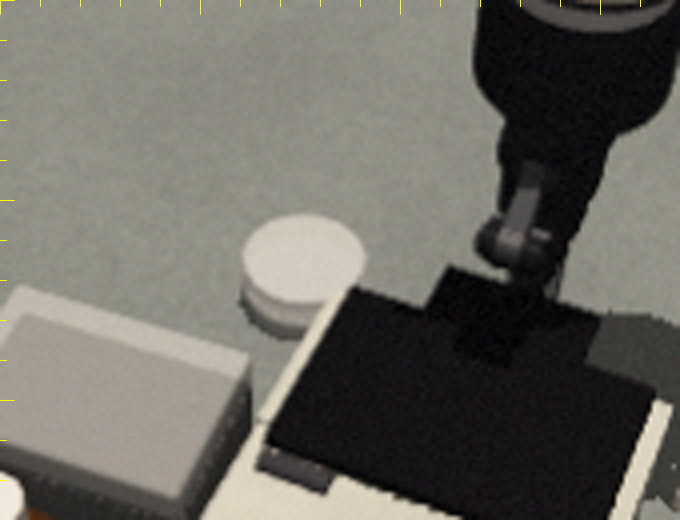

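Request:
{"op": "jog_arm", "data": {"increments": [{"tx": 0,"ty": -0.01,"tz": 0,"turn": 0,"hand": -1},{"tx": 0,"ty": -0.03,"tz": 0,"turn": 0,"hand": -1},{"tx": 0,"ty": -0.08,"tz": 0,"turn": 0,"hand": -1},{"tx": 0,"ty": -0.15,"tz": 0,"turn": 0,"hand": -1},{"tx": 0,"ty": -0.25,"tz": 0,"turn": 0,"hand": -1},{"tx": 0,"ty": -0.35,"tz": -0.05,"turn": 0,"hand": -1},{"tx": 0,"ty": -0.4,"tz": -0.2,"turn": 0,"hand": -1},{"tx": 0,"ty": -0.4,"tz": -0.4,"turn": 0,"hand": -1}]}}

```text
time: 17.4
eef_pos: [0.4661, -0.0557, 0.1629]
tool_rot: [[-0.949, 0.317, -0.006], [0.317, 0.949, -0.001], [0.005, -0.003, -1.0]]
wrist_force: [1.1, 0.5, -0.4]
gripper_width: -0.0001
```

Request:
{"op": "jog_arm", "data": {"increments": [{"tx": 0,"ty": -0.1,"tz": -0.2,"turn": 0,"hand": -1},{"tx": 0,"ty": -0.25,"tz": -0.4,"turn": 0,"hand": -1},{"tx": 0,"ty": -0.4,"tz": -0.5,"turn": 0,"hand": -1},{"tx": 0,"ty": -0.6,"tz": -0.5,"turn": 0,"hand": -1},{"tx": 0,"ty": -0.8,"tz": -0.5,"turn": 0,"hand": -1},{"tx": 0,"ty": -0.9,"tz": -0.5,"turn": 0,"hand": -1},{"tx": 0,"ty": -0.9,"tz": -0.5,"turn": 0,"hand": -1},{"tx": 0,"ty": -0.9,"tz": -0.5,"turn": 0,"hand": -1}]}}

```text
time: 18.2
eef_pos: [0.4121, -0.2238, 0.2633]
tool_rot: [[-0.949, 0.314, -0.0], [0.314, 0.949, 0.001], [0.001, 0.001, -1.0]]
wrist_force: [-0.1, 1.0, -0.4]
gripper_width: -0.0001
```

```bash
python3 look.py s20 0; python3 -c "
from h import *
t=eyes.grab_frame('top');crop(t,'t20',150,140,200,150,4);to(0,0,200)"
```

```text
[-392.0512   -0.2041  263.2526]
-0.15 [array([597., 341.]), array([444., 289.]), array([653., 406.]), array([351., 302.])]
-0.1 [array([599., 331.]), array([445., 279.]), array([655., 399.]), array([351., 295.])]
-0.05 [array([602., 321.]), array([447., 270.]), array([657., 392.]), array([352., 288.])]
0.0 [array([604., 312.]), array([448., 260.]), array([659., 385.]), array([352., 281.])]
0.05 [array([606., 303.]), array([448., 251.]), array([661., 379.]), array([352., 274.])]
0.1 [array([608., 295.]), array([449., 243.]), array([663., 374.]), array([351., 268.])]
0.15 [array([609., 287.]), array([449., 235.]), array([664., 368.]), array([351., 263.])]
rd [-391.4812   -0.4106  263.3005] inc [-0.0014  1.9572  0.3179] turn 0.0021453206102993 F [ 0.1799 -0.6375  0.3881] t 18.3 w -3.668410250821263e-05
```

View pics/s20.png

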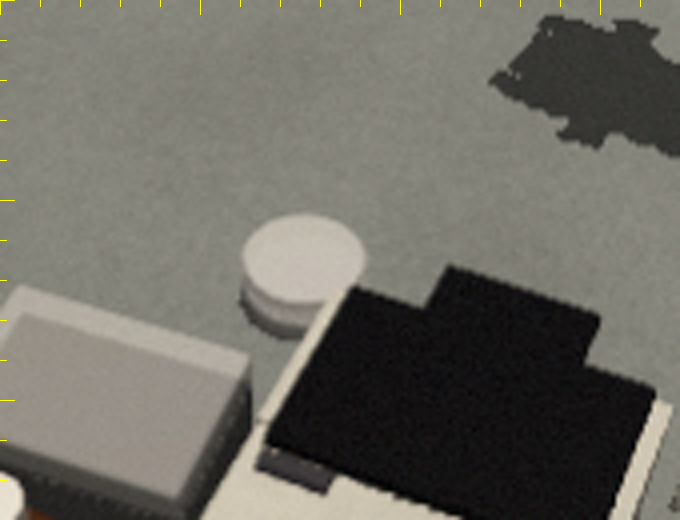

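View pics/t20.png

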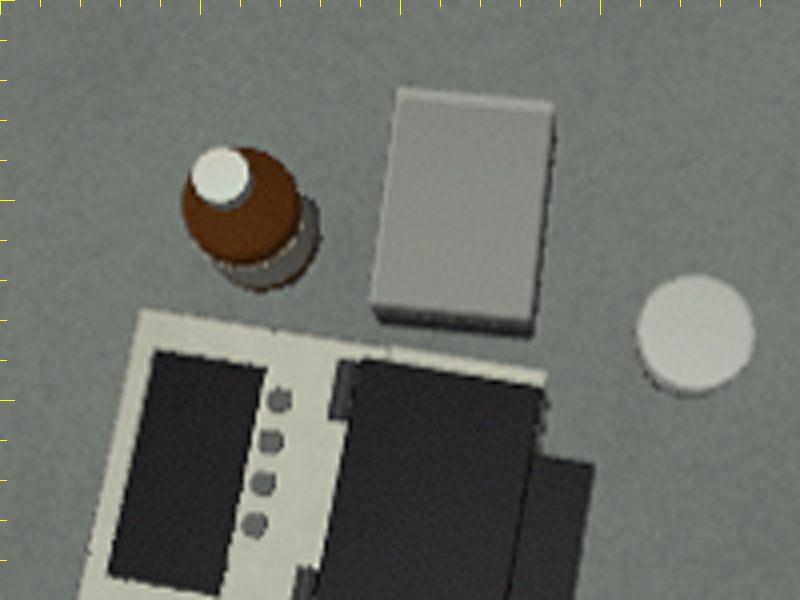

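The cover lies flat on the reader: its lip corners are at the same pixels as in the last closed view, (452,267) and (599,317). The bottle, tip box and dish stack have not moved and the hand is clear. I'm handing in.

```bash
python3 -c "
from h import *
print(arm.hand_in())"
```

```text
the job is handed in; nothing more can be done
None
```

The cover is shut, the hand is clear, and the job was handed in at about 18 s of the 51 s allowed.

- **Nudge:** With the fingers closed, I pushed the cover from behind to about 1.43 rad. It started falling by itself, at first more slowly than the description suggested.
- **Catch:** I moved the fingers over the top to the front and held still. The lip came to rest on the outside of the fingers at about 1.1 rad.
- **Lowering:** I lowered it in steps, following the lip. The last 0.15 rad went at about 0.09 rad/s. Force readings stayed under about 4 N throughout.
- **Shut:** Just before I withdrew, the vertical force changed sign, showing the cover was seated. The side view agreed with an angle of about 0 rad.

**Last checks:**
- In the final pictures the cover lies flat.
- The amber bottle, tip box and dish stack are where they started.
- The final pictures did not show the dish, which is under the shut cover, or the tube rack, white jar and slide case. I did not check those four, but the fingers passed well above them.
- Around 0.2 rad, the picture and the finger position disagreed on the cover angle by up to 0.09 rad. The pixel readings also ran a few pixels off the model, within the stated calibration error.

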